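File the silver pulleys into the tray's slot

ROBOT

A 7-joint arm with a two-finger parallel gripper is mounted at the origin on the work surface. World frame = base frame: x ahead of the robot, y to its left, z up, the work surface at z = 0. Lengths are in m, angles in rad, forces in N, time in s.
With the tool pointing down it reaches from about 0.4 to 0.9 m from the base axis. Payload 5.6 kg.
Tool frame: the origin (TCP) lies midway between the tips of the shut fingers; the grasp point (between the pads) lies 19 mm behind it; z points along the fingers, y is the line along which they close (so a half turn about z gives the same grasp; the last joint's range is limited). The gripper opens to 92 mm and grips with 3 to 60 N. Pads are 20 mm wide; open, the fingers measure 128 mm over their backs; the gripper's body (75 mm by 189 mm) begins 69 mm behind the grasp point.
Start: joints at [-1.318, 0.468, -0.012, 1.603, 0.006, 1.071, -0.056], TCP at [0.19, 0.622, 0.215] pointing down, gripper open.
Joint ranges: [-2.53, 2.53], [-0.31, 2.02], [-1.57, 1.55], [0.28, 2.44], [-1.29, 4.43], [0.15, 1.84], [-2.92, 2.92]. Speed limits (rad/s): [2.57, 2.57, 3.14, 3.14, 3.14, 3.14, 3.14].

INTERFACE

Orientations are given as a 3x3 rotation matrix whose columns are the frame's x, y, z axes.
In Python, from station import env, effector, solver, viewer, workorder, search_frame, tip_of gives the robot as it stands. Calls block until the motion is done:
- env.reach(position, orientation): joint-space move of the TCP to a pose.
- env.movel(position, frame=None, rate=0.15): straight line of the TCP; frame=None keeps the orientation; rate is the mean speed in m/s.
- env.goto_joints(angles): joint-space move.
- effector.release() and effector.grasp(squeeze=None): open the fingers fully, or close them until they stop; squeeze is the grip in N (None keeps the last).
- env.pause(seconds).
- solver.inverse_kinematics(position, orientation): joint angles nearest the present ones, or None.
- env.sense(): the state.
- viewer.read_camera(name): name is "side" or "top"; returns (picture, depth): 400x640x3 uint8, red, green, blue; 400x640 float32, m along the optical axis (not along the pixel's ray), 0 where there is no reading.
- viewer.camera_info(name): a dict with "intrinsics" (3x3 intrinsics, pixels), "dist_coeffs" ([k1, k2, p1, p2, k3] as OpenCV has them; the pictures are not rectified), "eye" and "rotation" of the camera in the world. Camera axes: x right, y up, looking along -z (the intrinsics and any distortion apply to the point x, -y, -z); pixel columns grow to the right and rows downward; lengths in m; the calibration is good to about 2 mm. A picture is of the moment at which its call begins. camera_info takes no time and is no camera call.
A pose or a line that the arm cannot do raises env.PlanningError and nothing moves.
- workorder.finish_job(): hands the job in; it is judged then, once.
Trained networks look in the newest picture that a camera, given by its name, has taken for a name from the list of things; names that differ only in an ending like _2 or _b are one class to them, and where a whole thing is asked for, a point or a joint stands for the part that bears it (a point fixed in the world has none). Each returns a list of dicts, best first, with "score" (0 to 1); they miss things now and then, are a little off and sometimes report something else, mostly with a low value. They report only what shows in the picture. A call takes as long as a camera call. They do not tell look-alikes from the thing itself.
- search_frame(camera, name): "at" ([x, y, z] in m, in world coordinates, good to about 4 mm: the middle of the surface that is visible of it).
- tip_of(camera, name): "at" ([x, y, z] in m, in world coordinates, good to about 4 mm: a listed point, or the origin of a listed thing).
The state is a dict: "t": time; "joint_positions": joint angles; "joint_velocities": joint speeds; "tau": joint torques, N m; "ee_pos": TCP position; "tcp_rot": TCP orientation; "wrist_force": force on the tool from outside, world axes, zero at the start; "moment": the same for the moment, N m; "gripper_width": finger opening in m; "grasp_force": force on a finger pad.
Only numpy, scipy, OpenCV 4.12 (cv2) and the standard library are available. Lean on these libraries where they do the work, as an engineer would, in place of code of your own. Each camera call takes 0.05 s, during which the arm holds its last target. There are 200 camera calls.

TASK

Push the three silver belt pulleys with the fingertips, one at a time, through the gate of the green sorting tray so that all three stand upright in file in the slot, each wholly past the gate. They are only pushed along the tray floor, never lifted or tipped over; the blue pulley stays upright in the pan, and the other things on the desk are left where they are.

Things in the scene. Friction and masses are not known exactly. Their poses are not given: they have to be found in the camera images.
- tray: green printed sorting tray, screwed to the desk. Origin on its underside at the middle of the gate; z up, y along the slot, away from the pan. Floor 3 mm thick, so parts stand 3 mm above the desk; walls 5 mm thick, tops 11 mm above the desk, so the upper 12 mm of each pulley stands clear above them. Pan inside: x -80 to 80 mm, y -130 to 0 mm
- gate (a point): middle of the gate between pan and slot, at floor level (tray y = 0): an opening 30 mm wide (tray x -15 to 15 mm); its orange lips flare out into the pan to x = +-23 mm at y = -8 mm
- slot_end (a point): middle of the closed end of the slot, at floor level. The slot is a straight channel 30 mm wide, open above, from the gate to this end 105 mm away along the tray's y; three pulleys in file take 75 mm of it
- pulley_1: silver toothed belt pulley standing on its end, a plain upright cylinder to the touch: 25 mm diameter, 20 mm tall, about 60 g, slides easily; origin at the centre of its underside, z up along its axis
- pulley_2: silver toothed belt pulley standing on its end, a plain upright cylinder to the touch: 25 mm diameter, 20 mm tall, about 60 g, slides easily; origin at the centre of its underside, z up along its axis
- pulley_3: silver toothed belt pulley standing on its end, a plain upright cylinder to the touch: 25 mm diameter, 20 mm tall, about 60 g, slides easily; origin at the centre of its underside, z up along its axis
- pulley_blue: the same pulley in blue, also standing in the pan; it does not belong in the slot
- motor: bystander: stepper motor, 42 x 42 x 40 mm with a thin shaft up to 62 mm; origin under its centre
- spool: bystander: small spool of blue filament lying flat, 130 mm diameter, 48 mm high; origin under its centre
- screwdriver: bystander: yellow-handled screwdriver lying on the desk, 180 mm long along its x axis
- tape: bystander: roll of yellow tape lying flat, 70 mm diameter, 19 mm high; origin under its centre
- glue: bystander: upright white glue bottle with a red cap, 32 mm diameter, 70 mm high; origin under its centre
- mouse: bystander: black computer mouse, 100 mm along its x axis, 60 mm wide, 32 mm high; origin under its centre
Mind the look-alikes: they are no part of the job. What is shaped like the pulley_2 but orange is not meant.

How it is judged:
On the way, in this order (a step that is already met when the one before it is completed fails the run):
1. a first silver pulley is in the slot, wholly past the gate (((y of pulley_1 in the frame of tray between 0.0115 and 0.098 m and x of pulley_1 in the frame of tray between -0.008 and 0.008 m and z of pulley_1 in the frame of tray below 0.007 m) or (y of pulley_2 in the frame of tray between 0.0115 and 0.098 m and x of pulley_2 in the frame of tray between -0.008 and 0.008 m and z of pulley_2 in the frame of tray below 0.007 m) or (y of pulley_3 in the frame of tray between 0.0115 and 0.098 m and x of pulley_3 in the frame of tray between -0.008 and 0.008 m and z of pulley_3 in the frame of tray below 0.007 m))), for 0.2 s.
2. a second silver pulley has followed it ((((y of pulley_1 in the frame of tray between 0.0115 and 0.098 m and x of pulley_1 in the frame of tray between -0.008 and 0.008 m and z of pulley_1 in the frame of tray below 0.007 m) and (y of pulley_2 in the frame of tray between 0.0115 and 0.098 m and x of pulley_2 in the frame of tray between -0.008 and 0.008 m and z of pulley_2 in the frame of tray below 0.007 m)) or ((y of pulley_1 in the frame of tray between 0.0115 and 0.098 m and x of pulley_1 in the frame of tray between -0.008 and 0.008 m and z of pulley_1 in the frame of tray below 0.007 m) and (y of pulley_3 in the frame of tray between 0.0115 and 0.098 m and x of pulley_3 in the frame of tray between -0.008 and 0.008 m and z of pulley_3 in the frame of tray below 0.007 m)) or ((y of pulley_2 in the frame of tray between 0.0115 and 0.098 m and x of pulley_2 in the frame of tray between -0.008 and 0.008 m and z of pulley_2 in the frame of tray below 0.007 m) and (y of pulley_3 in the frame of tray between 0.0115 and 0.098 m and x of pulley_3 in the frame of tray between -0.008 and 0.008 m and z of pulley_3 in the frame of tray below 0.007 m)))), for 0.2 s.
3. the third silver pulley has followed (y of pulley_1 in the frame of tray between 0.0115 and 0.098 m and x of pulley_1 in the frame of tray between -0.008 and 0.008 m and z of each of pulley_1, pulley_2, pulley_3 in the frame of tray below 0.007 m and y of pulley_2 in the frame of tray between 0.0115 and 0.098 m and x of pulley_2 in the frame of tray between -0.008 and 0.008 m and y of pulley_3 in the frame of tray between 0.0115 and 0.098 m and x of pulley_3 in the frame of tray between -0.008 and 0.008 m), for 0.2 s.
At the end, for the whole second after the job is handed in: all three silver pulleys stand upright (within 0.15 rad) and still on the slot's floor, each with its centre at least 11.5 mm past the gate and within 8 mm of the slot's midline; the blue pulley stands upright in the pan, its centre at least 5 mm short of the gate (all of step 3 and linear speed of each of pulley_1, pulley_2, pulley_3 below 0.02 m/s and angle between each of pulley_1, pulley_2, pulley_3, pulley_blue's own z axis and vertical below 0.15 rad and y of pulley_blue in the frame of tray below -0.005 m and z of pulley_blue in the frame of tray below 0.007 m); the robot touches nothing.
It fails at once if a pulley is lifted off the tray floor (more than 6 mm) or tipped by more than 0.5 rad (z of any of pulley_1, pulley_2, pulley_3, pulley_blue in the frame of tray above 0.009 m or angle between any of pulley_1, pulley_2, pulley_3, pulley_blue's own z axis and vertical above 0.5 rad).
It fails at once if the blue pulley goes into the gate (its centre past it) (y of pulley_blue in the frame of tray above 0 m).
It fails at once if another thing on the desk is moved by more than 25 mm (distance of any of motor, spool, screwdriver, tape, glue, mouse from where it was at the start of the episode above 0.025 m).
It also fails if it takes over 66 s, if anything falls off the work surface, if the arm or the gripper's body presses on something with over 40 N, if the wrist force passes 120 N, or if a joint passes its speed limit or range.

## Working session

There is one attempt and no reset: what is moved stays moved. The work goes in short steps, each a Python script; the robot and the scene stay as the last script left them, time stands still between calls to the robot, and variables do not carry over. Pictures are saved under pics/ and viewed, at most 10 in all, crops included, and the job is handed in when it is done.

```bash
mkdir -p pics; ls
cat > h.py <<'E'
import numpy as np, cv2
from station import env, effector, solver, viewer, workorder, search_frame, tip_of
def snap(cam,fn=None):
    im,d=viewer.read_camera(cam)
    if fn: cv2.imwrite('pics/'+fn,im[:,:,::-1])
    return im,d
def ray(cam,uv):
    c=viewer.camera_info(cam);K=np.array(c["intrinsics"],float)
    p=cv2.undistortPoints(np.array(uv,float).reshape(-1,1,2),K,np.array(c["dist_coeffs"],float)).reshape(-1,2)
    R=np.array(c["rotation"]);d=np.c_[p[:,0],-p[:,1],-np.ones(len(p))]@R.T
    return np.array(c["eye"]),d
def at_z(cam,uv,z):
    e,d=ray(cam,uv); return e+d*((z-e[2])/d[:,2])[:,None]
def proj(cam,P):
    c=viewer.camera_info(cam);R=np.array(c["rotation"]);q=(np.atleast_2d(P)-np.array(c["eye"]))@R
    q=q*[1,-1,-1]
    return cv2.projectPoints(q,np.zeros(3),np.zeros(3),np.array(c["intrinsics"],float),np.array(c["dist_coeffs"],float))[0].reshape(-1,2)
E
python3 - <<'E'
from h import *
np.set_printoptions(precision=4,suppress=True)
for c in("top","side"):
    i=viewer.camera_info(c);print(c,i["eye"],i["rotation"],i["intrinsics"],i["dist_coeffs"])
    snap(c,c+'0.png')
    for n in("gate","slot_end","tray","pulley_1","pulley_blue"):
        print(n,[(np.round(a["at"],4),round(a["score"],2)) for a in tip_of(c,n)])
print(env.sense()["t"],env.sense()["tcp_rot"])
E
```

```text
pics
top [ 0.3972 -0.0006  1.2109] [[-0.0278  0.9941 -0.1045]
 [-0.9996 -0.0277  0.0019]
 [-0.001   0.1045  0.9945]] [[453.9891   0.     316.6623]
 [  0.     453.9891 196.2821]
 [  0.       0.       1.    ]] [-0.1263  0.      0.      0.      0.    ]
gate [(array([ 0.5731, -0.1108,  0.0026]), 0.72)]
slot_end [(array([ 0.5242, -0.0126,  0.003 ]), 0.62)]
tray [(array([ 0.5693, -0.1067, -0.0037]), 0.87), (array([ 0.7437, -0.2286, -0.0046]), 0.4)]
pulley_1 [(array([ 0.5275, -0.0127,  0.003 ]), 0.7), (array([ 0.5877, -0.2076, -0.0009]), 0.62), (array([ 0.4944, -0.3168,  0.0002]), 0.61), (array([ 0.4445, -0.1662, -0.0013]), 0.56), (array([ 0.6439, -0.1233,  0.0052]), 0.53), (array([ 0.6498, -0.1874,  0.0003]), 0.45), (array([ 0.571 , -0.3166,  0.0037]), 0.44), (array([0.3937, 0.4498, 0.0015]), 0.44)]
pulley_blue [(array([ 0.5295, -0.1719,  0.0011]), 0.63)]
side [ 0.4711 -0.8125  0.5765] [[ 0.9983  0.0093 -0.0578]
 [-0.054   0.526  -0.8488]
 [ 0.0225  0.8504  0.5256]] [[420.7051   0.     324.5791]
 [  0.     420.7051 203.9449]
 [  0.       0.       1.    ]] [-0.0243  0.      0.      0.      0.    ]
gate [(array([ 0.5721, -0.1017,  0.0006]), 0.96)]
slot_end [(array([ 0.5274, -0.0118,  0.0059]), 0.84)]
tray [(array([ 0.5684, -0.1062,  0.003 ]), 0.88)]
pulley_1 [(array([ 0.6511, -0.1879, -0.0001]), 0.76), (array([ 0.5927, -0.2106,  0.0021]), 0.65), (array([ 0.4926, -0.3172,  0.001 ]), 0.65), (array([ 0.5685, -0.3192,  0.0002]), 0.63), (array([ 0.4515, -0.1664, -0.0007]), 0.5), (array([ 0.6427, -0.119 ,  0.0026]), 0.49)]
pulley_blue [(array([ 0.5305, -0.1731,  0.0011]), 0.73)]
0.6 [[-0.9566  0.2916  0.    ]
 [ 0.2916  0.9566  0.0001]
 [-0.      0.0001 -1.    ]]
```

View pics/top0.png

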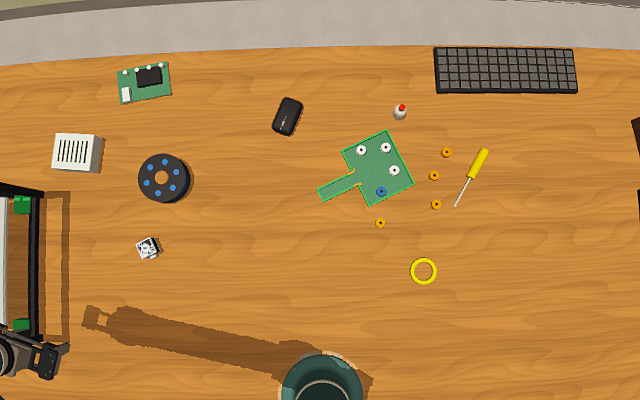

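View pics/side0.png

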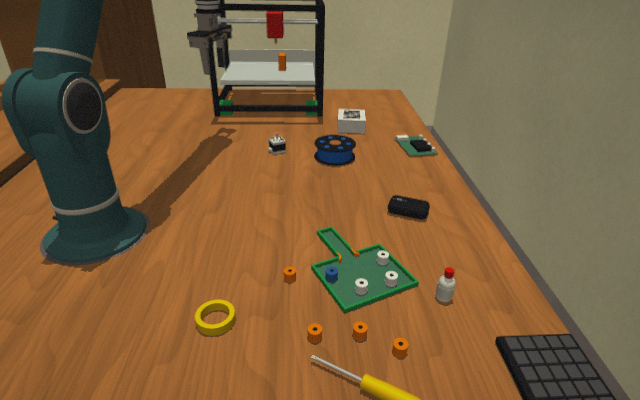

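The top view shows silver pulleys at about (361,150), (386,147) and (394,170), and blue at (382,191). The gate is near (357,180), with the slot running to (318,195). The side view agrees. Next I fit the tray outline and the pulley centres.

```bash
cat >> h.py <<'E'
from scipy.optimize import minimize, least_squares
from scipy.ndimage import label, center_of_mass
OUT=np.array([[-85,-135],[85,-135],[85,5],[20,5],[20,110],[-20,110],[-20,5],[-85,5]])/1e3
def T(p,q,z):  # tray xy -> world
    c,s=np.cos(p[2]),np.sin(p[2]);q=np.atleast_2d(q)
    return np.c_[p[0]+c*q[:,0]-s*q[:,1],p[1]+s*q[:,0]+c*q[:,1],np.full(len(q),z)]
def inv(p,w):
    c,s=np.cos(p[2]),np.sin(p[2]);d=np.atleast_2d(w)[:,:2]-p[:2]
    return np.c_[c*d[:,0]+s*d[:,1],-s*d[:,0]+c*d[:,1]]
def fit_tray(cam,im,p0):
    hsv=cv2.cvtColor(im,cv2.COLOR_RGB2HSV)
    box=np.zeros(im.shape[:2],np.uint8);cen=T(p0,OUT*1.15,0.01)
    cv2.fillPoly(box,[np.int32(proj(cam,cen))],255)
    g=(((hsv[...,0]>60)&(hsv[...,0]<90)&(hsv[...,1]>90)).astype(np.uint8)*255)&cv2.dilate(box,np.ones((9,9)))
    cs,_=cv2.findContours(g,cv2.RETR_EXTERNAL,cv2.CHAIN_APPROX_NONE)
    m=np.zeros_like(g);cv2.drawContours(m,[max(cs,key=cv2.contourArea)],-1,255,-1)
    S=4
    t=cv2.resize(m,None,fx=S,fy=S,interpolation=cv2.INTER_LINEAR)>127
    def f(v):
        p=p0+v/1e3
        r=np.zeros(t.shape,np.uint8)
        for z in(0,0.011):
            cv2.fillPoly(r,[np.int32(np.round(((proj(cam,T(p,OUT,z))+.5)*S-.5)*16))],1,shift=4)
        return np.logical_xor(r>0,t).sum()/t.sum()
    r=minimize(f,np.zeros(3),method='Nelder-Mead',options=dict(initial_simplex=[[0,0,0],[6,0,0],[0,6,0],[0,0,40]],xatol=.02,fatol=1e-5))
    return p0+r.x/1e3,r.fun
def pulleys(cam,im,p,z=0.023):
    hsv=cv2.cvtColor(im,cv2.COLOR_RGB2HSV)
    box=np.zeros(im.shape[:2],np.uint8);cv2.fillPoly(box,[np.int32(proj(cam,T(p,OUT,0.011)))],1)
    w=(hsv[...,1]<60)&(hsv[...,2]>90)&(cv2.dilate(box,np.ones((5,5)))>0)
    b=(hsv[...,0]>95)&(hsv[...,0]<130)&(hsv[...,1]>100)&(box>0)
    o=[]
    for n,k in(("silver",w),("blue",b)):
        k=cv2.morphologyEx(k.astype(np.uint8),cv2.MORPH_CLOSE,np.ones((3,3)))
        N,_,st,ce=cv2.connectedComponentsWithStats(k)
        for i in range(1,N):
            if st[i,4]>15:
                # visible blob: top disc plus some of the side; use mean height
                o.append((n,int(st[i,4]),np.round(ce[i],1),np.round(inv(p,at_z(cam,[ce[i]],z))[0]*1e3,1)))
    return o
E
python3 - <<'E'
from h import *
np.set_printoptions(precision=4,suppress=True)
p0=np.array([.571,-.107,np.arctan2(.094,-.047)-np.pi/2]);ps={}
for c in("top","side"):
    im=cv2.imread(f'pics/{c}0.png')[:,:,::-1].copy()
    ps[c],e=fit_tray(c,im,p0);print(c,ps[c],e)
p=(ps["top"]+ps["side"])/2
np.save('p.npy',p)
for c,z in(("top",.022),("side",.015)):
    im=cv2.imread(f'pics/{c}0.png')[:,:,::-1].copy()
    print(c);[print(*x) for x in pulleys(c,im,p,z)]
    r=cv2.resize(im[110:230,300:440] if c=="top" else im[215:320,290:440],None,fx=5,fy=5,interpolation=cv2.INTER_CUBIC)[:,:,::-1].copy()
    o=[300,110] if c=="top" else [290,215]
    cv2.polylines(r,[np.int32((proj(c,T(p,OUT,.011))-o+.5)*5)],True,(0,0,255));cv2.polylines(r,[np.int32((proj(c,T(p,OUT,0))-o+.5)*5)],True,(255,0,0))
    cv2.imwrite(f'pics/{c}_c.png',r)
E
```

```text
top [ 0.572  -0.1096  0.4246] 0.060599360500714336
side [ 0.5708 -0.106   0.4257] 0.09745655652564499
top
silver 90 [385.1 147.4] [  36.6 -106.2]
silver 89 [360.5 150. ] [ 59.  -43.6]
silver 89 [393.6 169.9] [-27.8 -99. ]
blue 78 [380.6 191. ] [-62.9 -42.3]
side
silver 160 [382.2 257.2] [ 59.6 -42.8]
silver 188 [390.7 278.3] [  37.5 -105.8]
silver 194 [360.9 285.9] [-27.5 -98.2]
blue 167 [331.4 274. ] [-62.5 -42.5]
```

View pics/top_c.png

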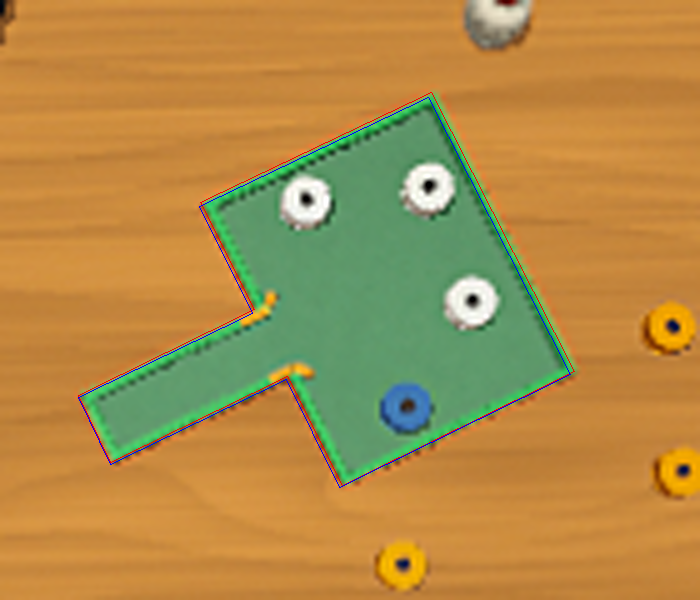

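View pics/side_c.png

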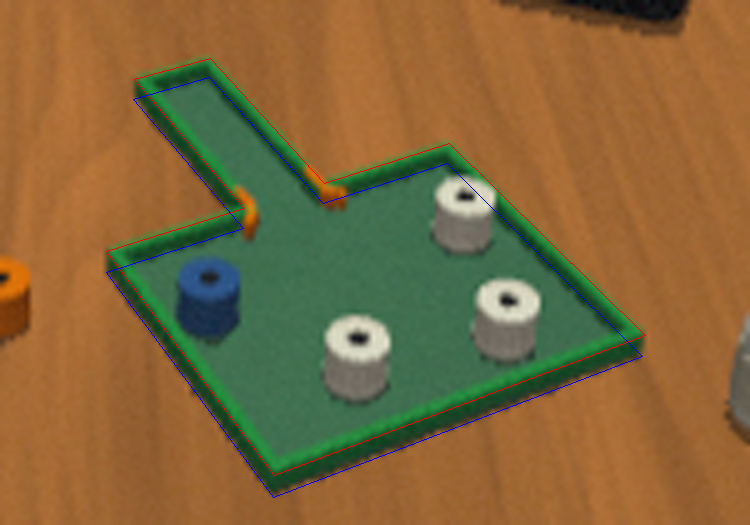

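Overlay matches in both views to about 1 px, so the tray pose is good to about 2 mm. Both cameras put the silver pulleys at tray (59,-43), (37,-106) and (-28,-99), with blue at (-63,-42). I'll push the first one sideways to the midline, then check.

```bash
cat >> h.py <<'E'
P=np.load('p.npy')
ZP=0.0145; ZH=0.05
def ori(d):  # tool x axis along +-tray direction d
    a=np.array([[np.cos(P[2]),-np.sin(P[2])],[np.sin(P[2]),np.cos(P[2])]])@np.array(d,float);a/=np.linalg.norm(a)
    best=None
    for s in(1,-1):
        x=np.array([s*a[0],s*a[1],0]);z=np.array([0,0,-1.]);R=np.c_[x,np.cross(z,x),z]
        q=solver.inverse_kinematics(T(P,[0,-.05],.06)[0],R)
        if q is not None:
            c=abs(q[6])+0.3*np.abs(np.array(q)-env.sense()["joint_positions"]).sum()
            if best is None or c<best[0]: best=(c,R)
    return best[1]
def push(start,end,rate=.06,back=.012):
    """straight push, tray mm; flat finger side faces the push"""
    s,e=np.array(start)/1e3,np.array(end)/1e3;d=(e-s)/np.linalg.norm(e-s);R=ori(d)
    env.reach(T(P,s,ZH)[0],R); env.movel(T(P,s,ZP)[0],R,rate=.1)
    env.movel(T(P,e,ZP)[0],R,rate=rate)
    f=env.sense()["wrist_force"]; env.movel(T(P,e-d*back,ZP)[0],R,rate=.1); env.movel(T(P,e-d*back,ZH)[0],R,rate=.2)
    print("t",env.sense()["t"],"F",np.round(f,1))
def look(fn):
    for c,z in(("top",.022),("side",.015)):
        im,_=snap(c,f'{c}_{fn}.png');print(c);[print(*x) for x in pulleys(c,im,P,z)]
E
python3 - <<'E'
from h import *
effector.grasp(5)
print(env.sense()["gripper_width"],env.sense()["t"])
env.reach(T(P,[.09,-.0435],.12)[0],ori([-1,0]))
push([91,-43.5],[27,-43.5])
look('1')
E
```

```text
0.00014729294646564028 1.9417
t 7.7333 F [ 0.7  0.8 -0.3]
top
silver 92 [393.6 170.1] [-28.2 -98.8]
blue 79 [380.6 191.1] [-63.  -42.2]
side
silver 175 [359.7 264.9] [  3.5 -43.4]
silver 187 [390.7 278.4] [  37.2 -105.9]
silver 198 [360.9 286. ] [-27.7 -98.6]
blue 169 [331.4 273.9] [-62.3 -42.3]
```

```bash
python3 -c "
import cv2
r=cv2.imread('pics/side_1.png');cv2.imwrite('pics/s1c.png',cv2.resize(r[150:330,260:460],None,fx=3.3,fy=3.3))"
```

```text
(no output)
```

View pics/s1c.png

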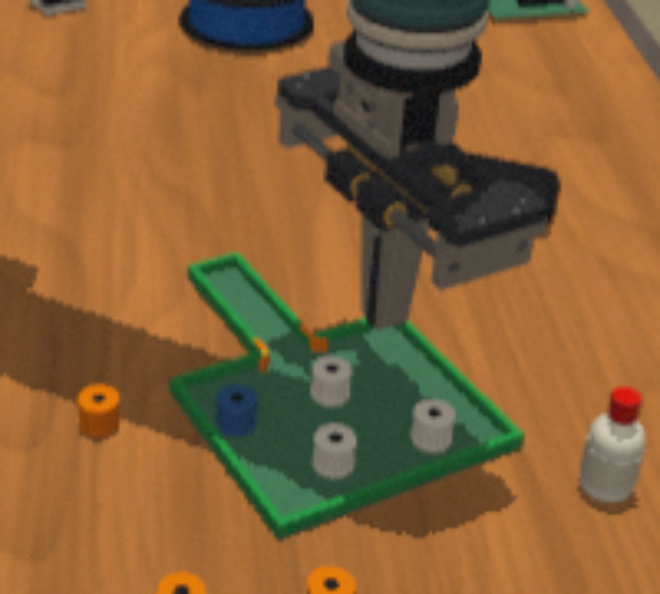

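The side crop shows the pulley upright in front of the gate at about (330,380), 3.5 mm off the midline. The others have not moved. I'll nudge it to the midline, then push it in.

Run:
```python
from h import *
push([32,-43.5],[23.3,-43.5],rate=.04,back=6)if 0 else push([33,-43.5],[23.3,-43.5],rate=.04)
push([0,-72],[0,52],rate=.07)
look('2')
```

```text
t 9.575 F [-0.   0.6  0. ]
t 13.8333 F [ 0.4  0.7 -0.2]
top
silver 88 [385.4 147.4] [  36.2 -107.1]
silver 91 [393.6 169.9] [-27.7 -98.9]
blue 79 [380.6 191.1] [-63.  -42.2]
side
silver 133 [331.2 235.1] [-0.2 74.3]
silver 190 [390.7 278.4] [  37.3 -105.9]
silver 199 [360.7 285.9] [-27.7 -98.2]
blue 167 [331.4 273.9] [-62.4 -42.5]
```

Run:
```python
from h import *
push([-60,-98.5],[-23.2,-98.5],rate=.05)
look('3')
push([0,-128],[0,22],rate=.07)
look('4')
```

```text
t 16.8833 F [ 0.2 -0.2 -0.9]
top
silver 70 [384.5 146.6] [  39.1 -105.7]
silver 91 [331.4 189.1] [-1.4 72.6]
side
silver 131 [331.2 235.2] [-0.3 74. ]
silver 189 [390.7 278.4] [  37.3 -105.9]
silver 195 [372.9 281.6] [  0.3 -98.2]
blue 166 [331.4 274. ] [-62.5 -42.6]
t 21.5417 F [ 0.8 -0.3 -0.1]
top
silver 23 [343. 152.] [74.2  0.8]
silver 29 [328.7 187.6] [ 5.3 77.2]
side
silver 247 [334.7 238.8] [ 0.2 58.3]
silver 188 [390.7 278.4] [  37.3 -105.8]
blue 170 [331.3 273.9] [-62.6 -42.4]
```

Run:
```python
from h import *
push([70,-106],[23.0,-106],rate=.05)
push([0,-135],[0,-5],rate=.07)
env.reach(T(P,[0.06,-.10],.25)[0],env.sense()["tcp_rot"])
env.reach(np.array([.19,.45,.25]),env.sense()["tcp_rot"])
look('5'); print(env.sense()["t"])
a=cv2.imread('pics/side_5.png')[210:330,270:430];b=cv2.imread('pics/top_5.png')[110:230,300:440]
cv2.imwrite('pics/f.png',np.vstack([cv2.resize(x,(400,300),interpolation=cv2.INTER_CUBIC) for x in(a,b)]))
```

```text
t 24.9667 F [-0.3  0.5 -0.3]
t 29.325 F [-0.2  0.7  0.9]
top
silver 278 [341.1 184.1] [-0.8 43.6]
blue 78 [380.6 191. ] [-62.9 -42.3]
side
silver 359 [337.8 242.2] [ 0.3 44.2]
blue 168 [331.4 274. ] [-62.5 -42.6]
33.0917
```

View pics/f.png

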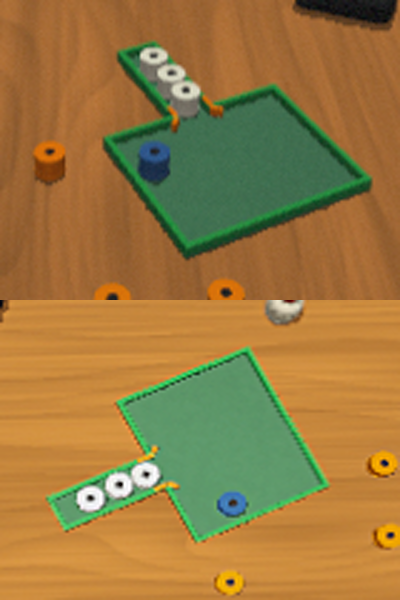

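The picture shows all three silver pulleys upright in file in the slot, and blue still in the pan. The last one is only about 17 mm past the gate. There is time to push it 8 mm deeper for margin, then hand in.

Run:
```python
from h import *
env.reach(T(P,[0,-.03],.12)[0],ori([0,1]))
push([0,-15],[0,3],rate=.05)
env.movel(T(P,[0,-.03],.2)[0],rate=.2)
env.reach(np.array([.19,.45,.25]),env.sense()["tcp_rot"])
look('6'); print(env.sense()["t"])
print(workorder.finish_job())
```

```text
t 37.6333 F [ 0.1 -0.2 -0.5]
top
silver 273 [338.7 185.3] [-0.7 50.8]
blue 78 [380.6 191. ] [-62.9 -42.3]
side
silver 336 [336.3 240.5] [ 0.4 51.2]
blue 169 [331.4 273.8] [-62.3 -42.2]
41.15
the job is handed in; nothing more can be done
None
```

The job is handed in at about 41 s: the last pictures show all three silver pulleys in file in the slot past the gate, with the blue one still in the pan; the judge's verdict was not returned.

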